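# Couple the test gauge to the air manifold

### The job

Fit the test gauge to the bench air manifold: pull the coupler's sleeve back (down) so that the blanking plug comes free, and put that plug in the round parts dish. Then take the gauge from its stand and press its plug into the coupler until it is fully home and the sleeve has sprung forward (up) again by itself, and let go. Never force plug or gauge in or out - work with light, felt pressure - and leave the other things on the bench alone.

Things in the scene. Friction and masses are not known exactly. Their poses are not given: they have to be found in the camera images.
- manifold: bench air manifold, fixed: aluminium block 56x136x34 mm on a dark base plate 78x190x8 mm, with one steel quick coupler standing upright in the middle of its top. Origin on the bench under the coupler's axis, z up. Everything on it but the coupler is below z = 50 mm
- coupler_mouth (a point): centre of the coupler's round mouth, 104 mm above the bench; z up along the bore. Nose 24 mm outside diameter, bore 17.6 mm, bevelled 0.8 mm; plugs go in from above. Hidden balls lock a plug by its groove; a spring valve in the bore pushes it up (4 N when the tip meets it 10 mm below the mouth, 7 N when home, i.e. with the shoulder on the mouth)
- sleeve (a joint): spring sleeve round the coupler's nose, metres: 0 = forward (up), grows as it is pulled back (down), stop 0.0095, spring 4 to 6 N. Beyond 0.008 it frees the plug, which the valve lifts 15 mm; let go with no plug home, it stays held back at about 0.005. When a plug is pushed home it springs forward by itself and locks it; the shoulder then stands about 3 mm off the mouth
- sleeve_grip (a point): on the sleeve's axis at the height to grip it: knurled steel sleeve 37 mm in diameter (41 mm over its lower rim) and 36 mm long, this point 20 mm above its lower end; it moves with the sleeve. The block's top lies 45 mm below this point while the sleeve is forward
- blank_knob (a point): the steel blanking plug, locked in the coupler at the start, this point then 15 mm above the mouth: middle of its round knurled knob, 20 mm in diameter, from 5 mm below to 6 mm above this point; below it a shoulder disc 23 mm in diameter whose underside is 12 mm below this point, and a plug 16 mm in diameter reaching 39.5 mm below this point. 70 g
- blank: the same blanking plug; origin at the underside of its shoulder, z up along the plug towards the knob
- gauge_case (a point): the test gauge: this point is the centre of its round rubber-booted case, 56 mm in diameter and 26 mm thick; the case's axis is this frame's x, the dial looks to -x, z up. The two flat sides are 13 mm from this point along x, and may be gripped. About 0.26 kg
- gauge_plug (a point): on the gauge's axis at its plug's shoulder (underside), 55 mm below the case's centre; turns with the case. The plug, 16 mm in diameter, tip bevelled 0.7 mm, reaches 27.5 mm down. It hangs on a stiff ball swivel 9 mm above this point (slips at 0.12 N m) and stands crooked, unmeasured: tip up to 4.4 mm off along x and y. With the tip in the bore, moving the gauge over the bore's axis straightens it
- gauge: the same gauge; origin at point gauge_plug
- stand: grey block 76x76x50 mm, fixed, with an upright hole of 31 mm; the gauge stands in it upright, its brass hexagon resting on the block's top (case centre 92 mm above the bench) and its plug hanging free in the hole (tip 9 mm above the bench). Lift the gauge 45 mm to clear it. Origin at the centre of its underside
- dish: round open steel parts dish, fixed: 124 mm in diameter near its floor, 136 mm at its rim, 22 mm high, floor 3 mm thick. Origin at the centre of its underside. The blanking plug may lie or stand in it any way round
- the_hex_key: bystander: black hex key 33x98x7 mm lying on the bench
- loose_bolt: bystander: steel bolt 13 mm wide, 36 mm tall, standing on its head on the bench
- small_clip: bystander: black moulded clip 46x67x28 mm on the bench
Mind the look-alikes: they are no part of the job. Leave any red look-alike of the gauge alone.

How it is judged (in metres and radians):
On the way, in this order (a step that is already met when the one before it is completed fails the run):
1. the sleeve has been pulled back and the blanking plug has come free (value of joint sleeve above 0.004 m and z of blank_knob in the frame of coupler_mouth above 0.022 m), for 0.2 s.
2. the gauge's plug is fully home in the coupler and the sleeve has sprung forward (value of joint sleeve below 0.0015 m and distance between gauge_plug and coupler_mouth below 0.006 m), for 0.2 s.
At the end, for the whole second after the job is handed in: Sleeve forward (within 1.5 mm); gauge's plug shoulder within 6 mm of the coupler's mouth, gauge upright (within 0.2 rad) and let go; blanking plug at rest in the dish (knob within 60 mm of the dish's centre, under 55 mm above the bench) (all of step 2 and angle between gauge_case's own z axis and vertical below 0.2 rad and horizontal distance between blank_knob and dish below 0.06 m and height (world z) of blank_knob below 0.055 m and contact force between gauge and the fingers below 0.1 N and linear speed of blank below 0.02 m/s); the robot touches nothing.
It fails at once if the gauge bears on the coupler with more than 45 N in all, its springs included (contact force between gauge and manifold above 45 N).
It fails at once if the blanking plug bears on the coupler with more than 45 N in all, its springs included (contact force between blank and manifold above 45 N).
It fails at once if the hex key, the bolt or the small clip is pushed more than 30 mm (distance of any of the_hex_key, loose_bolt, small_clip from where it was at the start of the episode above 0.03 m).
It also fails if it takes over 69 s, if anything falls off the work surface, if the arm or the gripper's body presses on something with over 40 N, if the wrist force passes 120 N, or if a joint passes its speed limit or range.

### The arm

A 6-joint arm with a two-finger parallel gripper is mounted at the origin on a cart in front of the work surface, level with it; the furniture and walls round the work are solid. World frame = base frame: x ahead of the robot, y to its left, z up, the work surface at z = 0. Lengths are in m, angles in degrees, forces in N, time in s.
With the tool pointing down it reaches from about 0.4 to 0.825 m from the base axis. Payload 7 kg.
Tool frame: the origin (TCP) lies on the front face of the gripper's body, between the roots of the fingers; the fingertips stand 66 mm ahead of it and the grasp point (between the pads) lies 47 mm ahead of it; z points along the fingers, y is the line along which they close (so a half turn about z gives the same grasp; the last joint's range is limited). The gripper opens to 88 mm and grips with 3 to 60 N. Pads are 19 mm wide; open, the fingers measure 130 mm over their backs; the gripper's body (78 mm by 193 mm) begins 47 mm behind the grasp point.
Start: joints at [-57.863, 20.546, 0.682, 0, -70.136, -16.507], TCP at [0.182, -0.65, 0.292] pointing down, gripper open.
Joint ranges: [-176.03, 176.03], [-82.01, 121.73], [-58.28, 71.71], [-173.87, 95.51], [-174.79, -0.11], [-173.66, 173.66]. Speed limits (degrees/s): [136.94, 136.94, 172.46, 180, 180, 180].

### API

Orientations are given as [roll, pitch, yaw] about the fixed x, y, z axes, in that order (R = Rz(yaw) Ry(pitch) Rx(roll)).
In Python, from plant import ctrl gives the robot as it stands.
- The arm moves only by the tool send_rows, never from a script. Its argument "deltas" is a list of rows, each a list of 2 entries, a list of its own where there are three numbers: the shift along the tool's x, y, z each as a share of 800 mm, from -1 to 1, then the turn about the tool's z as a share of 90 degrees, from -1 to 1. A call has exactly 5 rows; each row is the pose to reach, as a shift and turn from the pose commanded when the call began, along the tool's axes at that moment; what a row does not reach only later rows make up. A row lasts 1/12 s, in which the tool goes at most 41.7 mm and 7.16 degrees, less where a joint would pass 70% of its speed; a pose out of reach is approached as far as the arm can. A call with a number of a shift or a turn outside -1 to 1 is refused whole. A call with a gripper value outside its range is refused whole. "gripper" is the opening, from 0 (shut) to 1 (fully open), set as the call begins (left out, the last holds). The fingers move at their own pace and stop on an object; the grip force is fixed at half the most. Time passes only in rows, so rows that repeat a pose let the fingers close, or fill a call up. It gives the time, the measured TCP pose, the force, the opening and the grip force at its end, in the units of the state.
- ctrl.get_obs(): the state, without advancing time (a new reading comes with each control period).
- ctrl.snapshot(name): name is "scene" or "side" or "wrist"; returns a dict with "color" (400x640x3 uint8, red, green, blue), "vertical_fov" (degrees; the focal length in pixels is half the picture's height over the tangent of half this angle, whatever the lens; pixels are square), "cx", "cy" (the principal point, pixels), "k1" (the pictures are not rectified: a ray, as slopes to the right and down, at radius r is drawn at 1 + k1 r^2 times it, then the intrinsics apply), "rvec" (rotation vector, rad) and "tvec" (3), from world to camera coordinates, as OpenCV has them. Camera axes: x right, y down, z forward; pixel columns grow to the right and rows downward; lengths in m; the calibration is good to about 2 mm. A picture is of the moment at which its call begins. There is no depth.
- ctrl.close_job(): hands the job in; it is judged then, once.
Trained networks look in a picture, given as the dict that the camera call returned (one of the last four; its "shot" number tells which), for a name from the list of things; names that differ only in an ending like _2 or _b are one class to them, and where a whole thing is asked for, a point or a joint stands for the part that bears it (a point fixed in the world has none). Each returns a list of dicts, best first, with "conf" (0 to 1); they miss things now and then, are a little off and sometimes report something else, mostly with a low value. They report only what shows in the picture. A call takes as long as a camera call. They do not tell look-alikes from the thing itself.
- ctrl.boxes_of(picture, thing): "xy" ([column, row] as shares, 0 to 1, of the picture: columns of its width, rows of its height, amid what is visible of it).
- ctrl.cut_out(picture, thing): "pixels" (400x640 bool, what is visible of it) and "xy" ([column, row] as shares, 0 to 1, of the picture: columns of its width, rows of its height, amid what is visible of it).
The state is a dict: "clock": time; "joint_pos": joint angles; "qvel": joint speeds; "tau": joint torques, N m; "tool_pos": TCP position; "orientation": TCP orientation; "force": force on the tool from outside, world axes, zero at the start; "moment": the same for the moment, N m; "opening": finger opening in m; "gripper_force": force on a finger pad.
Only numpy, scipy, OpenCV 4.12 (cv2) and the standard library are available. Lean on these libraries where they do the work, as an engineer would, in place of code of your own. Each camera call takes 0.05 s, during which the arm holds its last target. There are 200 camera calls.

## Working session

There is one attempt and no reset: what is moved stays moved. The work goes in short steps, Python scripts to look and compute and a tool call to move; the robot and the scene stay as the last step left them, time stands still between calls to the robot, and variables do not carry over. Pictures are saved under pics/ and viewed, at most 10 in all, crops included, and the job is handed in when it is done.

Besides the shell and the picture viewer there is one more tool, called as name(argument=value, ...) on one line, values as JSON. send_rows: Moves the arm, as the interface text tells. Shift numbers are shares of 800 mm and turn numbers shares of 90 degrees, none past 1 either way. Its arguments: {"type":"object","properties":{"deltas":{"type":"array","items":{"type":"array"}},"gripper":{"type":"number"}},"required":["deltas"]}

```bash
ls; mkdir -p pics; cat > h.py <<'E'
import numpy as np, cv2
from plant import ctrl
def K(p):
    f=200/np.tan(np.radians(p["vertical_fov"])/2)
    return np.array([[f,0,p["cx"]],[0,f,p["cy"]],[0,0,1]]),np.array([p["k1"],0,0,0,0.])
def ray(p,px):
    k,d=K(p); u=cv2.undistortPoints(np.array([[px]],float),k,d)[0,0]
    R=cv2.Rodrigues(np.array(p["rvec"],float))[0]; t=np.array(p["tvec"],float).ravel()
    return -R.T@t, R.T@np.array([u[0],u[1],1])
def onz(p,px,z):
    c,d=ray(p,px); return c+d*(z-c[2])/d[2]
def proj(p,X):
    k,d=K(p); return cv2.projectPoints(np.array(X,float).reshape(-1,3),np.array(p["rvec"],float),np.array(p["tvec"],float),k,d)[0][:,0]
def tri(obs):
    A=0;b=0
    for p,px in obs:
        c,d=ray(p,px); d=d/np.linalg.norm(d); M=np.eye(3)-np.outer(d,d); A=A+M; b=b+M@c
    return np.linalg.solve(A,b)
def save(p,n): cv2.imwrite(f"pics/{n}.png",p["color"][:,:,::-1])
E
python3 - <<'E'
from h import *
o=ctrl.get_obs(); print(o["tool_pos"],o["orientation"],o["clock"],o["force"])
for n in ["scene","side"]:
    p=ctrl.snapshot(n); save(p,n+"0")
    c,_=ray(p,(320,200)); print(n,c.round(3))
    for t,z in [("manifold",.05),("sleeve",.08),("blank",.12),("gauge",.09),("stand",.05),("dish",.015),("the_hex_key",0),("loose_bolt",.018),("small_clip",.014)]:
        print(t,[(round(d["conf"],2),(np.array(d["xy"])*[640,400]).round(),onz(p,np.array(d["xy"])*[640,400],z).round(3)) for d in ctrl.cut_out(p,t)][:3])
E
```

```text
pics
[ 0.18173634 -0.64967577  0.29119548] [ 1.79903908e+02 -6.80659503e-03 -1.64379360e+02] 0.0 [0.03423413 0.36481428 0.41820047]
scene [-0.078  0.492  0.897]
manifold [(0.79, array([308., 233.]), array([0.449, 0.055, 0.05 ])), (0.31, array([210., 293.]), array([0.466, 0.305, 0.05 ]))]
sleeve [(0.62, array([308., 217.]), array([0.464, 0.041, 0.08 ]))]
blank []
gauge [(0.88, array([203., 270.]), array([0.496, 0.295, 0.09 ])), (0.63, array([377., 197.]), array([ 0.395, -0.109,  0.09 ]))]
stand [(0.63, array([212., 295.]), array([0.46 , 0.305, 0.05 ]))]
dish [(0.91, array([408., 164.]), array([ 0.467, -0.315,  0.015]))]
the_hex_key [(0.47, array([279., 202.]), array([0.605, 0.015, 0.   ])), (0.35, array([305., 205.]), array([ 0.552, -0.026,  0.   ]))]
loose_bolt [(0.57, array([258., 210.]), array([0.604, 0.08 , 0.018])), (0.37, array([408., 165.]), array([ 0.462, -0.31 ,  0.018]))]
small_clip [(0.93, array([303., 291.]), array([0.36 , 0.148, 0.014]))]
side [ 0.511 -0.936  0.596]
manifold [(0.58, array([309., 231.]), array([ 0.465, -0.017,  0.05 ]))]
sleeve [(0.69, array([312., 204.]), array([0.471, 0.05 , 0.08 ]))]
blank []
gauge [(0.7, array([291., 279.]), array([ 0.444, -0.247,  0.09 ])), (0.54, array([325., 161.]), array([0.498, 0.277, 0.09 ]))]
stand [(0.91, array([326., 179.]), array([0.5  , 0.249, 0.05 ])), (0.64, array([312., 193.]), array([0.466, 0.168, 0.05 ])), (0.54, array([313., 207.]), array([0.471, 0.093, 0.05 ]))]
dish [(0.76, array([307., 340.]), array([ 0.472, -0.316,  0.015]))]
the_hex_key [(0.67, array([311., 233.]), array([0.467, 0.056, 0.   ]))]
loose_bolt [(0.29, array([326., 178.]), array([0.499, 0.326, 0.018]))]
small_clip [(0.63, array([272., 209.]), array([0.366, 0.152, 0.014]))]
```

View pics/scene0.png

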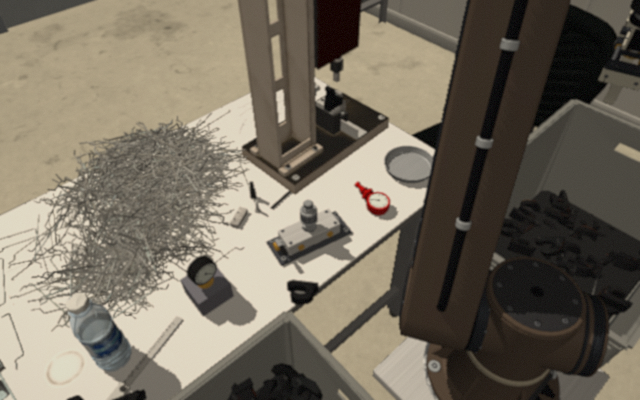

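View pics/side0.png

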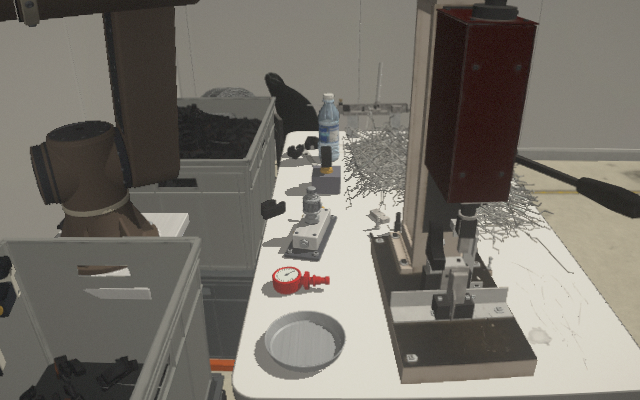

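Scene: coupler at about (308,212), gauge in its stand at (203,270), dish at (408,164), and the red look-alike lying at (375,203). In the side picture the gauge is edge-on at (326,160), so its dial faces about -x. The press stands at x > 0.6.

```bash
cat >> h.py <<'E'
def go(x,y,z,yaw):
    "world target (TCP) -> tool-axis shares, from measured pose"
    o=ctrl.get_obs(); R=cv2.Rodrigues(np.zeros(3))[0]
    from scipy.spatial.transform import Rotation as S
    R=S.from_euler("xyz",o["orientation"],degrees=True).as_matrix()
    s=R.T@(np.array([x,y,z])-o["tool_pos"])/0.8
    dy=(yaw-o["orientation"][2]+180)%360-180
    print("go",s.round(5),"turn",round(-dy/90,4))
E
python3 - <<'E'
from h import *
a=ctrl.snapshot("scene"); b=ctrl.snapshot("side")
def c(p,t,k=0):
    L=ctrl.cut_out(p,t); return np.array(L[k]["xy"])*[640,400]
print("sleeve",tri([(a,c(a,"sleeve")),(b,c(b,"sleeve"))]))
print("knob",tri([(a,(308,204)),(b,(311,190))]))
print("dish",tri([(a,c(a,"dish")),(b,c(b,"dish"))]))
print("gauge",tri([(a,(203,270)),(b,(326,160))]))
for p,n in ((a,"scene"),(b,"side")):
    for t in ("gauge","sleeve","stand"):
        for L in ctrl.cut_out(p,t)[:2]:
            m=L["pixels"]; ys,xs=np.nonzero(m); print(n,t,round(L["conf"],2),xs.min(),xs.max(),ys.min(),ys.max(),(np.array(L["xy"])*[640,400]).round(1))
go(0.36,-0.28,0.32,-90)
go(0.40,0.045,0.32,-90)
E
```

```text
sleeve [0.46394153 0.04720778 0.08310113]
knob [0.46766691 0.03750586 0.11969165]
dish [ 0.46892975 -0.3126103   0.01550793]
gauge [0.49972305 0.29321541 0.0846961 ]
scene gauge 0.9 186 215 255 287 [202.7 269.5]
scene gauge 0.58 356 390 182 215 [373.7 195.6]
scene sleeve 0.51 300 317 207 225 [305.8 217.8]
scene stand 0.75 182 232 270 315 [214.1 294.5]
scene stand 0.51 268 351 207 264 [307.4 233.1]
side gauge 0.84 321 332 146 173 [326.6 160.8]
side gauge 0.78 272 328 267 293 [290.4 278.6]
side sleeve 0.84 303 320 196 214 [309.3 203.1]
side sleeve 0.53 286 335 195 259 [309.7 232.8]
side stand 0.75 312 340 166 193 [325.5 180.3]
side stand 0.56 321 332 146 173 [324.7 159.8]
go [-0.33909  0.38543 -0.03481] turn -0.8263
go [-0.4967   0.76318 -0.03482] turn -0.8263
```

send_rows(deltas=[[[-0.05, 0.055, -0.006], -0.075], [[-0.09, 0.1, -0.012], -0.15], [[-0.12, 0.14, -0.02], -0.22], [[-0.15, 0.175, -0.025], -0.3], [[-0.18, 0.21, -0.03], -0.38]], gripper=1)

```text
clock: 2.02
tool_pos: [0.2695, -0.4607, 0.3148]
orientation: [-180.0, -0.0, -129.9]
force: [0.9, -0.0, 1.2]
opening: 0.0877
gripper_force: 0.0
```

```bash
python3 -c "
from h import *
o=ctrl.get_obs();print(o['tool_pos'],o['orientation'],o['clock'])
go(.37,-.2,.32,-90);go(.42,.045,.32,-90)"
```

```text
[ 0.26951095 -0.4607428   0.31477261] [-1.79988455e+02 -2.58903884e-03 -1.29926861e+02] 2.0167
go [-0.33056  0.11286 -0.00657] turn -0.4436
go [-0.60553  0.26148 -0.00661] turn -0.4436
```

send_rows(deltas=[[[-0.05, 0.017, 0], -0.08], [[-0.1, 0.034, 0], -0.16], [[-0.15, 0.05, 0], -0.24], [[-0.2, 0.067, 0], -0.32], [[-0.245, 0.084, 0], -0.39]])

```text
clock: 2.43
tool_pos: [0.3449, -0.2675, 0.315]
orientation: [-179.9, -0.0, -94.8]
force: [0.9, -0.4, 0.1]
opening: 0.0876
gripper_force: 0.0
```

```bash
python3 -c "
from h import *
o=ctrl.get_obs();print(o['tool_pos'],o['orientation'],o['clock'])
go(.42,.045,.32,-90)"
```

```text
[ 0.34493173 -0.2675385   0.31495752] [-1.79930527e+02 -1.17108288e-02 -9.47907506e+01] 2.4333
go [-0.39714 -0.06089 -0.00631] turn -0.0532
```

send_rows(deltas=[[[-0.05, -0.008, 0], -0.05], [[-0.1, -0.016, 0], -0.053], [[-0.15, -0.024, 0], -0.053], [[-0.2, -0.032, 0], -0.053], [[-0.25, -0.04, 0], -0.053]])

```text
clock: 2.85
tool_pos: [0.3943, -0.0711, 0.3152]
orientation: [-179.9, 0.0, -90.4]
force: [0.9, -1.1, 0.4]
opening: 0.0877
gripper_force: 0.0
```

send_rows(deltas=[[[-0.05, -0.008, 0], 0], [[-0.1, -0.016, 0], 0], [[-0.145, -0.024, 0], 0], [[-0.145, -0.024, 0], 0], [[-0.145, -0.024, 0], 0]])

```text
clock: 3.27
tool_pos: [0.4145, 0.0447, 0.3146]
orientation: [-180.0, 0.0, -90.2]
force: [-0.1, -0.6, 0.2]
opening: 0.0879
gripper_force: 0.0
```

```bash
python3 - <<'E'
from h import *
o=ctrl.get_obs();print(o['tool_pos'],o['orientation'],o['clock'])
p=ctrl.snapshot("wrist"); save(p,"w1"); print(ray(p,(320,200)))
for t in ("sleeve","blank","gauge","manifold"):
    for L in ctrl.cut_out(p,t)[:2]:
        ys,xs=np.nonzero(L["pixels"]); print(t,round(L["conf"],2),xs.min(),xs.max(),ys.min(),ys.max(),(np.array(L["xy"])*[640,400]).round(1))
print(proj(p,[[.465,.045,.087],[.465,.045,.125],[.465,.045,.104]]))
E
```

```text
[0.41454397 0.04467219 0.3146248 ] [-1.79995418e+02  4.20527160e-03 -9.01500368e+01] 3.2667
(array([ 0.41366123, -0.02018912,  0.40705267]), array([ 3.05921969e-04,  2.65721899e-01, -9.64181319e-01]))
sleeve 0.71 238 285 147 194 [268.4 160.6]
blank 0.92 243 271 163 192 [257.9 176.9]
blank 0.27 237 252 325 326 [244.3 324.4]
manifold 0.62 228 324 65 247 [277.7 148.4]
[[263.93896552 175.89691661]
 [256.84268807 185.27243247]
 [260.97186328 179.81614082]]
```

View pics/w1.png

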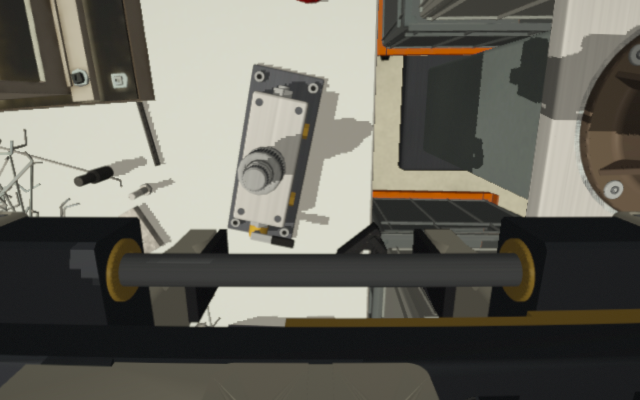

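```bash
python3 - <<'E'
from h import *
p=ctrl.snapshot("wrist")
print(onz(p,(256,178),.125))
a=ctrl.snapshot("scene");b=ctrl.snapshot("side")
m=[(np.array(L["xy"])*[640,400]) for q in (a,b) for L in ctrl.cut_out(q,"blank")[:1]]; print(m)
c=p["color"][120:220,210:310]; c=cv2.resize(c,None,fx=5,fy=5,interpolation=2); cv2.imwrite("pics/c1.png",c[:,:,::-1])
E
```

```text
[0.4650876  0.03587573 0.125     ]
[array([310.528, 229.2  ])]
```

View pics/c1.png

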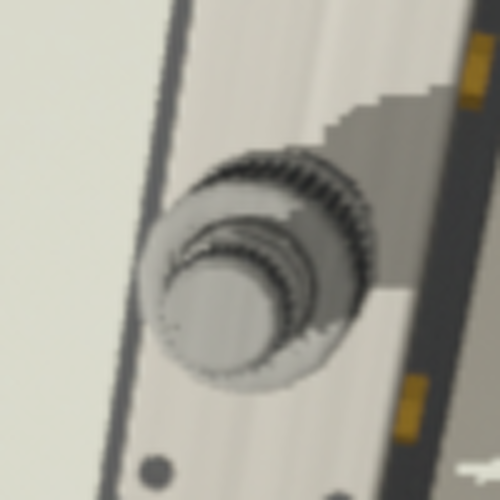

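Crop: knob top disc is centred at (254,182) of the full picture, and the sleeve's top ring at about (260.6,175).

```bash
python3 - <<'E'
from h import *
p=ctrl.snapshot("wrist")
print(onz(p,(254,182.4),.125),onz(p,(260.3,175.5),.103))
go(.467,.0405,.21,-90)
E
```

```text
[0.46706464 0.03995384 0.125     ] [0.46545083 0.03873747 0.103     ]
go [ 0.00189 -0.06576  0.13077] turn -0.0048
```

send_rows(deltas=[[[0.004, -0.04, 0.02], 0], [[0.0065, -0.065, 0.06], 0], [[0.0065, -0.065, 0.1], 0], [[0.0065, -0.065, 0.13], 0], [[0.0065, -0.065, 0.13], 0]])

```text
clock: 4.23
tool_pos: [0.464, 0.036, 0.2059]
orientation: [179.5, -0.2, -90.5]
force: [-1.0, -1.2, -0.4]
opening: 0.0876
gripper_force: 0.0
```

```bash
python3 - <<'E'
from h import *
o=ctrl.get_obs();print(o['tool_pos'],o['orientation'],o['clock'])
p=ctrl.snapshot("wrist")
print(proj(p,[[.4663,.0395,.125]]))
L=ctrl.cut_out(p,"blank")
for l in L[:2]:
    ys,xs=np.nonzero(l["pixels"]); print(l["conf"],xs.min(),xs.max(),ys.min(),ys.max())
c=p["color"][150:350,170:470]; c=cv2.resize(c,None,fx=2.5,fy=2.5,interpolation=2); cv2.imwrite("pics/c2.png",c[:,:,::-1])
E
```

```text
[0.46396005 0.03603221 0.20585941] [ 1.79534968e+02 -1.71673317e-01 -9.04811401e+01] 4.2333
[[312.72497293 238.76896821]]
0.63 292 331 210 253
```

View pics/c2.png

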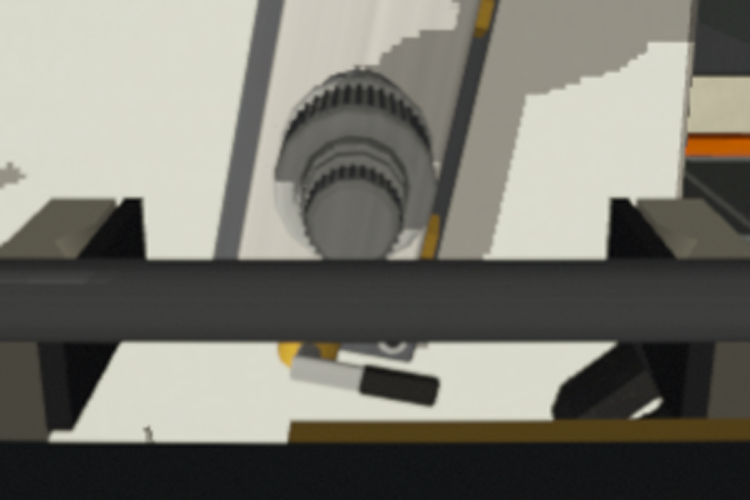

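```bash
python3 - <<'E'
from h import *
o=ctrl.get_obs();print(o['tool_pos'],o['orientation'],o['clock'],o['force'])
go(.467,.0385,.154,-90)
E
```

```text
[0.46640888 0.03701328 0.21067838] [ 1.79920240e+02 -7.69104646e-02 -9.03729395e+01] 4.3333 [0.61348213 0.6450259  0.64715005]
go [-0.00196 -0.00083  0.07084] turn -0.0041
```

send_rows(deltas=[[[-0.002, -0.001, 0.02], 0], [[-0.002, -0.001, 0.045], 0], [[-0.002, -0.001, 0.071], 0], [[-0.002, -0.001, 0.071], 0], [[-0.002, -0.001, 0.071], 0]])

```text
clock: 4.75
tool_pos: [0.4678, 0.0392, 0.1552]
orientation: [-179.9, -0.0, -90.3]
force: [0.7, 0.5, 0.3]
opening: 0.0878
gripper_force: 0.0
```

send_rows(deltas=[[[0, 0, 0], 0], [[0, 0, 0], 0], [[0, 0, 0], 0], [[0, 0, 0], 0], [[0, 0, 0], 0]], gripper=0)

```text
clock: 5.17
tool_pos: [0.4674, 0.039, 0.1544]
orientation: [-179.9, 0.0, -90.4]
force: [0.7, -1.0, 0.3]
opening: 0.0598
gripper_force: 0.0
```

send_rows(deltas=[[[0, 0, 0], 0], [[0, 0, 0], 0], [[0, 0, 0], 0], [[0, 0, 0], 0], [[0, 0, 0], 0]], gripper=0)

```text
clock: 5.58
tool_pos: [0.4679, 0.039, 0.1539]
orientation: [-179.9, 0.0, -90.4]
force: [4.8, -2.0, -1.3]
opening: 0.0394
gripper_force: 30.0
```

```bash
python3 -c "
from h import *
o=ctrl.get_obs();print(o['tool_pos'],o['opening'],o['gripper_force'],o['force'],o['moment'])"
```

```text
[0.46788243 0.03899196 0.1539306 ] 0.039448478456089724 29.999373760074377 [ 4.76953785 -2.02443066 -1.28266738] [-0.76101944 -1.67913979  0.0660854 ]
```

send_rows(deltas=[[[0, 0, 0.003], 0], [[0, -0.0005, 0.006], 0], [[0, -0.0005, 0.009], 0], [[0, -0.0005, 0.0112], 0], [[0, -0.0005, 0.0112], 0]])

```text
clock: 6.0
tool_pos: [0.4679, 0.039, 0.1449]
orientation: [-180.0, 0.0, -90.4]
force: [2.0, -2.1, 4.8]
opening: 0.0393
gripper_force: 30.0
```

```bash
python3 - <<'E'
from h import *
o=ctrl.get_obs();print(o['tool_pos'],o['opening'],o['gripper_force'],o['force'])
p=ctrl.snapshot("scene")
c=np.hstack([cv2.resize(q["color"][y-40:y+40,x-40:x+40],None,fx=5,fy=5,interpolation=2) for q,x,y in ((p,308,210),(ctrl.snapshot("side"),311,195))]); cv2.imwrite("pics/c3.png",c[:,:,::-1])
E
```

```text
[0.46794374 0.03898035 0.14489452] 0.03934508665551147 30.00085048377514 [ 2.01775989 -2.10901543  4.75907359]
```

View pics/c3.png

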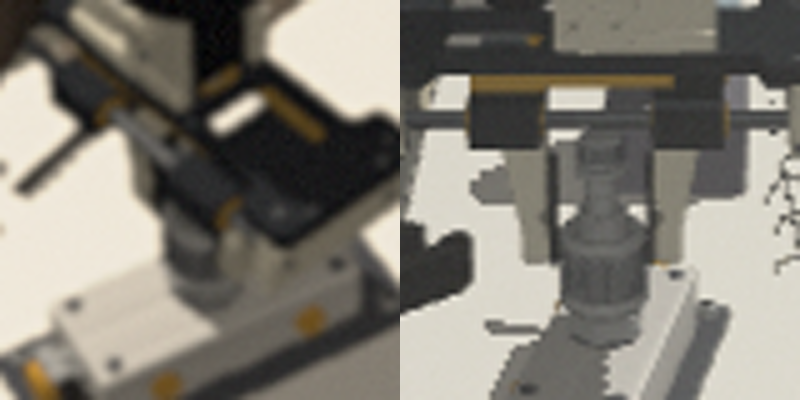

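Side picture: the knob now stands high, with its neck showing above the nose, so the plug has come free. Releasing the sleeve and re-gripping on the knob.

send_rows(deltas=[[[0, 0, 0], 0], [[0, 0, 0], 0], [[0, 0, -0.004], 0], [[0, 0, -0.02], 0], [[0, 0, -0.045], 0]], gripper=0.6)

```text
clock: 6.52
tool_pos: [0.4656, 0.0383, 0.1792]
orientation: [179.7, -0.1, -90.4]
force: [0.8, 0.3, 0.2]
opening: 0.052
gripper_force: 0.0
```

send_rows(deltas=[[[0, 0, 0], 0], [[0, 0, 0], 0], [[0, 0, 0], 0], [[0, 0, 0], 0], [[0, 0, 0], 0]], gripper=0)

```text
clock: 6.93
tool_pos: [0.467, 0.0387, 0.1801]
orientation: [179.9, -0.0, -90.4]
force: [0.4, 0.1, -0.7]
opening: 0.0247
gripper_force: 0.3
```

send_rows(deltas=[[[0, 0, 0], 0], [[0, 0, 0], 0], [[0, 0, 0], 0], [[0, 0, 0], 0], [[0, 0, 0], 0]], gripper=0)

```text
clock: 7.35
tool_pos: [0.4675, 0.0389, 0.1807]
orientation: [180.0, -0.0, -90.4]
force: [-0.3, -0.4, 0.2]
opening: 0.0208
gripper_force: 30.0
```

```bash
python3 - <<'E'
from h import *
p=ctrl.snapshot("side")
for px in [(375,240),(390,310),(404,372)]: print(px,onz(p,px,0))
for px in [(425,190),(440,200)]: print(px,onz(p,px,.3),onz(p,px,.2))
d=ctrl.boxes_of(p,"dish")[0]; print(onz(p,np.array(d["xy"])*[640,400],.015))
ys,xs=np.nonzero(ctrl.cut_out(p,"dish")[0]["pixels"]); i=xs.argmin();j=xs.argmax(); print(onz(p,(xs[i],ys[i]),.022),onz(p,(xs[j],ys[j]),.022))
E
```

```text
(375, 240) [0.61285224 0.02476421 0.        ]
(390, 310) [ 0.6209922  -0.22082725  0.        ]
(404, 372) [ 0.62746007 -0.3734944   0.        ]
(425, 190) [ 0.63992174 -0.33102561  0.3       ] [ 0.68367686 -0.12623091  0.2       ]
(440, 200) [ 0.65457247 -0.36088775  0.3       ] [ 0.70328543 -0.16619845  0.2       ]
[ 0.47092354 -0.316884    0.015     ]
[ 0.40030568 -0.31653645  0.022     ] [ 0.53525433 -0.30636932  0.022     ]
```

send_rows(deltas=[[[0, 0, -0.006], 0], [[0, 0, -0.015], 0], [[0, 0, -0.035], 0], [[0, 0, -0.07], 0], [[0.03, 0, -0.1], 0]])

```text
clock: 7.92
tool_pos: [0.468, 0.0164, 0.2628]
orientation: [-179.9, 0.0, -90.2]
force: [2.0, -0.0, 0.6]
opening: 0.0208
gripper_force: 30.0
```

send_rows(deltas=[[[0.05, 0, 0], 0], [[0.1, 0, 0], 0], [[0.15, 0, 0], 0], [[0.2, 0, 0], 0], [[0.25, 0, 0], 0]])

```text
clock: 8.33
tool_pos: [0.4658, -0.1869, 0.2621]
orientation: [-179.9, -0.0, -90.3]
force: [1.4, 0.9, -0.3]
opening: 0.0212
gripper_force: 30.0
```

send_rows(deltas=[[[0.05, 0, 0.01], 0], [[0.1, 0, 0.03], 0], [[0.15, 0, 0.06], 0], [[0.159, 0, 0.1], 0], [[0.159, 0, 0.14], 0]])

```text
clock: 8.75
tool_pos: [0.4654, -0.3155, 0.1485]
orientation: [-179.9, -0.1, -90.6]
force: [0.9, 0.8, -1.0]
opening: 0.021
gripper_force: 30.0
```

send_rows(deltas=[[[0, 0, 0.03], 0], [[0, 0, 0.055], 0], [[0, 0, 0.066], 0], [[0, 0, 0.066], 0], [[0, 0, 0.066], 0]])

```text
clock: 9.17
tool_pos: [0.4658, -0.3124, 0.0968]
orientation: [-180.0, -0.0, -90.3]
force: [1.0, -0.2, -0.3]
opening: 0.0209
gripper_force: 30.0
```

```bash
python3 -c "
from h import *
o=ctrl.get_obs();print(o['tool_pos'],o['opening'],o['gripper_force'],o['force'])"
```

```text
[ 0.46582448 -0.31243837  0.09677403] 0.020936635469381557 29.99984309077263 [ 0.98203424 -0.22108972 -0.34650234]
```

send_rows(deltas=[[[0, 0, 0.003], 0], [[0, 0, 0.006], 0], [[0, 0, 0.008], 0], [[0, 0, 0.008], 0], [[0, 0, 0.008], 0]])

```text
clock: 9.58
tool_pos: [0.4654, -0.3123, 0.09]
orientation: [-180.0, -0.0, -90.4]
force: [-0.1, -0.9, -0.4]
opening: 0.0209
gripper_force: 30.0
```

send_rows(deltas=[[[0, 0, 0], 0], [[0, 0, 0], 0], [[0, 0, 0], 0], [[0, 0, -0.02], 0], [[0, 0, -0.05], 0]], gripper=0.45)

```text
clock: 10.0
tool_pos: [0.4638, -0.3118, 0.128]
orientation: [179.7, 0.1, -90.4]
force: [0.4, -0.2, -0.4]
opening: 0.0389
gripper_force: 0.0
```

send_rows(deltas=[[[0, 0, -0.05], 0], [[0, 0, -0.1], 0], [[-0.03, 0, -0.14], 0], [[-0.08, 0, -0.15], 0], [[-0.13, 0, -0.15], 0]], gripper=1)

```text
clock: 10.42
tool_pos: [0.4671, -0.2081, 0.253]
orientation: [-179.6, -0.1, -90.5]
force: [1.1, 1.3, -1.1]
opening: 0.0671
gripper_force: 0.0
```

```bash
python3 - <<'E'
from h import *
p=ctrl.snapshot("side"); save(p,"s2")
L=ctrl.cut_out(p,"blank"); print([(l["conf"],onz(p,np.array(l["xy"])*[640,400],.015)) for l in L[:3]])
o=ctrl.get_obs();print(o['tool_pos'],o['clock'])
cv2.imwrite("pics/s2.png",p["color"][120:380,220:400,::-1])
go(.46,.28,.26,-90); go(.38,.29,.26,-90)
E
```

```text
[(0.75, array([ 0.46581472, -0.29521093,  0.015     ]))]
[ 0.46614538 -0.20453122  0.25101031] 10.5167
go [-0.60565  0.0094  -0.01081] turn -0.0018
go [-0.61786  0.10944 -0.0111 ] turn -0.0018
```

View pics/s2.png

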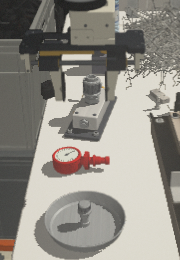

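The blanking plug stands upright in the dish. Next, over to the gauge.

send_rows(deltas=[[[-0.05, -0.003, -0.005], 0], [[-0.1, -0.006, -0.01], 0], [[-0.15, -0.01, -0.01], 0], [[-0.2, -0.013, -0.01], 0], [[-0.25, -0.016, -0.01], 0]], gripper=1)

```text
clock: 10.93
tool_pos: [0.4798, -0.0069, 0.2579]
orientation: [-180.0, 0.0, -90.4]
force: [1.9, -0.5, -0.3]
opening: 0.0876
gripper_force: 0.0
```

send_rows(deltas=[[[-0.05, -0.003, 0], 0], [[-0.1, -0.006, 0], 0], [[-0.15, -0.01, 0], 0], [[-0.2, -0.013, 0], 0], [[-0.25, -0.016, 0], 0]])

```text
clock: 11.35
tool_pos: [0.494, 0.1933, 0.2577]
orientation: [-180.0, 0.0, -90.4]
force: [1.2, -0.1, 0.4]
opening: 0.0873
gripper_force: 0.0
```

send_rows(deltas=[[[-0.05, -0.003, 0], 0], [[-0.075, -0.006, 0], 0], [[-0.075, -0.006, 0], 0], [[-0.075, -0.006, 0], 0], [[-0.075, -0.006, 0], 0]])

```text
clock: 11.77
tool_pos: [0.4993, 0.2509, 0.2572]
orientation: [180.0, -0.0, -90.4]
force: [-0.0, -1.3, -0.6]
opening: 0.0875
gripper_force: 0.0
```

```bash
python3 - <<'E'
from h import *
o=ctrl.get_obs();print(o['tool_pos'],o['orientation'],o['clock'])
p=ctrl.snapshot("wrist")
for l in ctrl.cut_out(p,"gauge")[:2]:
    m=l["pixels"]; ys,xs=np.nonzero(m); print(l["conf"],xs.min(),xs.max(),ys.min(),ys.max(),cv2.minAreaRect(np.c_[xs,ys].astype(np.float32)),onz(p,np.array(l["xy"])*[640,400],.1))
print(proj(p,[[.5,.293,.12],[.487,.293,.092],[.513,.293,.092]]))
cv2.imwrite("pics/w2.png",cv2.resize(p["color"][100:340,160:480],None,fx=2.5,fy=2.5,interpolation=2)[:,:,::-1])
E
```

```text
[0.49925536 0.25091854 0.25722368] [ 1.79958451e+02 -3.96402209e-02 -9.03753435e+01] 11.7667
0.8 301 339 216 292 ((320.0, 254.0), (76.0, 38.0), 90.0) [0.49821078 0.2813752  0.1       ]
[[317.99594198 260.40511639]
 [334.92651247 244.81288934]
 [301.36921192 245.03648845]]
```

View pics/w2.png

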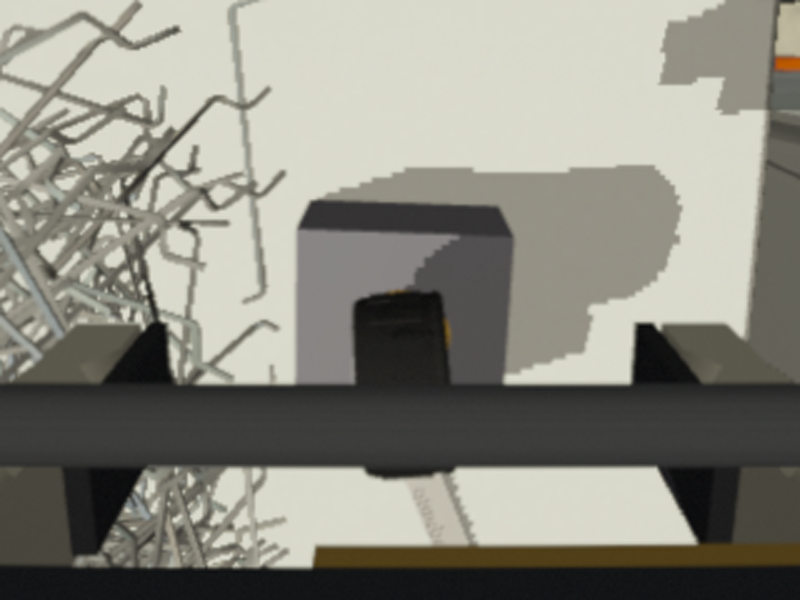

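Wrist picture: the case spans crop columns 356 to 450 and rows 293 to 475, turned about 4° against the gripper. Fitting its outline.

```bash
python3 - <<'E'
from h import *
from scipy.optimize import least_squares
p=ctrl.snapshot("wrist")
a=np.linspace(0,2*np.pi,90)
def ext(x,y,psi):
    P=[]
    for s in(-.013,.013):
        l=np.c_[np.full(90,s),.028*np.cos(a),.092+.028*np.sin(a)]
        P.append(np.c_[x+l[:,0]*np.cos(psi)-l[:,1]*np.sin(psi),y+l[:,0]*np.sin(psi)+l[:,1]*np.cos(psi),l[:,2]])
    return cv2.convexHull(proj(p,np.vstack(P)).astype(np.float32))[:,0]
m=ctrl.cut_out(p,"gauge")[0]["pixels"]; ys,xs=np.nonzero(m); h=cv2.convexHull(np.c_[xs,ys].astype(np.float32))
h2=h[:,0]
def sup(q): 
    t=np.linspace(0,2*np.pi,24,endpoint=False); return np.max(q@np.array([np.cos(t),np.sin(t)]),0)
for psi in [-4,0,4,8]:
    r=least_squares(lambda v:sup(ext(v[0],v[1],np.radians(psi)))-sup(h2),[.498,.29],diff_step=1e-3); print(psi,r.x,r.cost)
print(sup(ext(*r.x,0))[:3],xs.min(),xs.max(),ys.min(),ys.max())
go(.4975,.29,.2,-86.5)
E
```

```text
-4 [0.49824202 0.29884201] 128.67325270583834
0 [0.4980989  0.29884061] 105.43637428074466
4 [0.49794611 0.29883898] 105.48903453650837
8 [0.49782346 0.29881503] 137.86273754991865
[339.99563599 402.11559664 437.89826332] 301 339 217 291
go [-0.04948  0.00286  0.07231] turn -0.0439
```

```bash
python3 - <<'E'
from h import *
p=ctrl.snapshot("wrist")
A=onz(p,(279,192),.05);B=onz(p,(365,195),.05);print(A,B,np.hypot(*(A-B)[:2]),(A+B)/2)
a=np.linspace(0,2*np.pi,180)
for y in(.290,.294,.298):
    q=proj(p,np.c_[np.full(180,.498),y+.028*np.cos(a),.092+.028*np.sin(a)]);print(y,q[:,1].min(),q[:,1].max())
s=ctrl.snapshot("scene");L=ctrl.cut_out(s,"gauge")[0]["pixels"];b=ctrl.snapshot("side");M=ctrl.cut_out(b,"gauge")
print([ (np.array(l["xy"])*[640,400]) for l in M]); ys,xs=np.nonzero(L);print(xs.min(),xs.max(),ys.min(),ys.max())
for y in (.29,.294,.298): print(proj(s,[[.498,y,.092]]),proj(b,[[.498,y,.092]]))
E
```

```text
[0.53434658 0.26087755 0.05      ] [0.45961536 0.26416726 0.05      ] 0.07480359254037657 [0.49698097 0.26252241 0.05      ]
0.29 205.1817454234944 278.3627900942819
0.294 210.10375292504182 283.1270295934231
0.298 214.98983782006601 287.8542844610546
[array([291.712, 279.48 ]), array([325.888, 159.32 ])]
187 215 256 286
[[203.89910139 267.30325003]] [[325.10653228 158.08261414]]
[[202.21193989 268.42104207]] [[325.11757251 157.51161173]]
[[200.51819459 269.54319215]] [[325.12855322 156.94368984]]
```

send_rows(deltas=[[[-0.03, 0.001, 0.01], -0.02], [[-0.061, 0.002, 0.04], -0.03], [[-0.061, 0.002, 0.08], -0.04], [[-0.061, 0.002, 0.12], -0.04], [[-0.061, 0.002, 0.144], -0.04]])

```text
clock: 12.63
tool_pos: [0.4969, 0.2997, 0.1393]
orientation: [179.9, -0.1, -86.8]
force: [-1.2, -1.4, 0.4]
opening: 0.0877
gripper_force: 0.0
```

send_rows(deltas=[[[0, 0, 0], 0], [[0, 0, 0], 0], [[0, 0, 0], 0], [[0, 0, 0], 0], [[0, 0, 0], 0]], gripper=0)

```text
clock: 13.05
tool_pos: [0.4988, 0.3009, 0.1442]
orientation: [-179.9, 0.1, -86.8]
force: [-0.9, -0.7, 0.9]
opening: 0.0599
gripper_force: 0.0
```

send_rows(deltas=[[[0, 0, 0], 0], [[0, 0, 0], 0], [[0, 0, 0], 0], [[0, 0, 0], 0], [[0, 0, 0], 0]], gripper=0)

```text
clock: 13.47
tool_pos: [0.4982, 0.3003, 0.1426]
orientation: [-180.0, 0.0, -86.8]
force: [1.5, -0.1, 0.1]
opening: 0.0263
gripper_force: 0.6
```

send_rows(deltas=[[[0, 0, 0], 0], [[0, 0, 0], 0], [[0, 0, 0], 0], [[0, 0, 0], 0], [[0, 0, 0], 0]], gripper=0)

```text
clock: 13.88
tool_pos: [0.4982, 0.3004, 0.1426]
orientation: [-180.0, 0.0, -86.8]
force: [0.7, -0.4, 2.8]
opening: 0.0259
gripper_force: 30.0
```

send_rows(deltas=[[[0, 0, -0.02], 0], [[0, 0, -0.05], 0], [[0, 0, -0.09], 0], [[0, 0, -0.13], 0], [[0.03, 0.005, -0.16], 0]])

```text
clock: 14.3
tool_pos: [0.4963, 0.2786, 0.2722]
orientation: [-179.9, 0.1, -86.7]
force: [1.7, -0.5, -1.0]
opening: 0.0257
gripper_force: 30.0
```

send_rows(deltas=[[[0.045, 0.008, 0], 0], [[0.09, 0.016, 0], 0], [[0.13, 0.023, 0], 0], [[0.17, 0.03, 0], 0], [[0.21, 0.037, 0], 0]])

```text
clock: 14.72
tool_pos: [0.4743, 0.1051, 0.2699]
orientation: [179.9, 0.0, -86.8]
force: [0.3, -0.5, -1.5]
opening: 0.026
gripper_force: 30.0
```

send_rows(deltas=[[[0.03, 0.005, 0], 0], [[0.06, 0.01, 0.005], 0], [[0.0835, 0.0136, 0.01], 0], [[0.0835, 0.0136, 0.013], 0], [[0.0835, 0.0136, 0.013], 0]])

```text
clock: 15.13
tool_pos: [0.4674, 0.0384, 0.2591]
orientation: [179.9, -0.0, -86.9]
force: [-0.0, 0.1, -0.9]
opening: 0.0258
gripper_force: 30.0
```

```bash
python3 - <<'E'
from h import *
o=ctrl.get_obs();print(o['tool_pos'],o['orientation'],o['opening'],o['force'],o['clock'])
go(.468,.039,.2535,-86.8)
E
```

```text
[0.46739231 0.03835857 0.25911125] [ 1.79901955e+02 -8.58737131e-03 -8.69012674e+01] 0.02582118299192918 [-0.00256244  0.07127418 -0.88161939] 15.1333
go [-0.00076 -0.00081  0.00701] turn -0.0011
```

```bash
python3 - <<'E'
from h import *
T=[]
for n in("scene","side"):
    p=ctrl.snapshot(n); np.save(f"{n}_hover.npy",p["color"])
    o=ctrl.get_obs()['tool_pos']
    q=proj(p,[[o[0],o[1],z] for z in(.209,o[2]-.1056,o[2]-.1331,.104,.085)]); print(n,q.round(1).tolist(),o.round(4))
    dx=proj(p,[[o[0]+.01,o[1],.115],[o[0],o[1]+.01,.115],[o[0],o[1],.115]]); print("per 10mm x,y:",(dx[0]-dx[2]).round(2),(dx[1]-dx[2]).round(2))
    c0=int(q[2][0])-25; r0=int(q[2][1])-42; print("crop origin",c0,r0)
    T.append(cv2.resize(p["color"][r0:r0+75,c0:c0+50],None,fx=8,fy=8,interpolation=cv2.INTER_CUBIC))
cv2.imwrite("pics/hover.png",np.hstack(T)[:,:,::-1])
E
```

```text
scene [[305.6, 174.3], [306.3, 192.9], [306.7, 201.7], [307.0, 208.6], [307.2, 214.2]] [0.4679 0.039  0.2595]
per 10mm x,y: [-3.01 -2.48] [-3.45  2.31]
crop origin 281 159
side [[309.7, 151.9], [310.2, 175.6], [310.5, 187.1], [310.7, 196.4], [310.9, 204.1]] [0.4681 0.0396 0.2598]
per 10mm x,y: [ 4.56 -0.02] [ 0.15 -2.  ]
crop origin 285 145
```

View pics/hover.png

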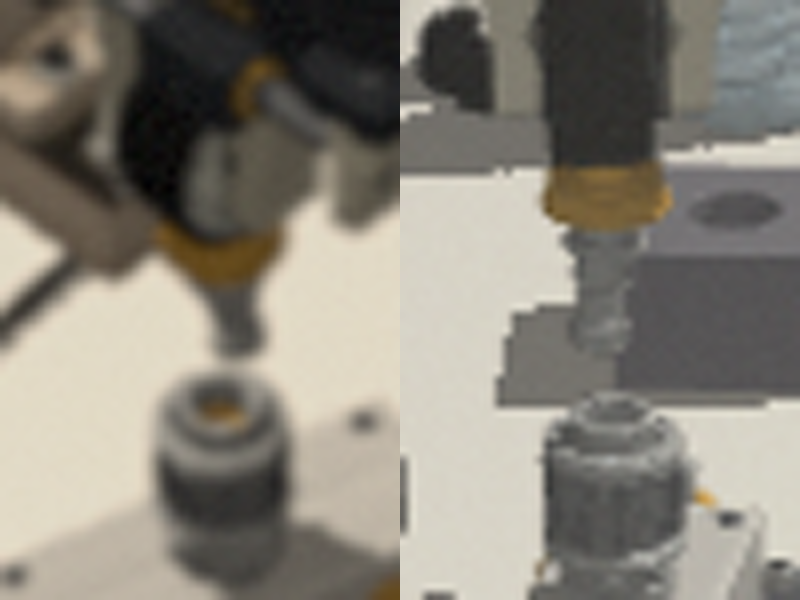

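Hover picture: side view has the mouth at crop (614,408) and the tip at about (601,345). Scene view has the mouth at (221,395) and the tip at about (240,350). So the tip is off by roughly -3.5 mm in x and -4.5 mm in y. Refining from the pixel rows.

```bash
python3 - <<'E'
import numpy as np
for n,rows,c0,c1 in (("side",(158,168,170,174,178,180,182,184,186,187,195,196,197,202,206,210),298,325),("scene",(189,191,194,196,198,200,201,202,208,209,210,216,220,224),296,322)):
    g=np.load(f"{n}_hover.npy").astype(int).sum(2)//3
    print(n,"cols",c0)
    for r in rows: print(r,*g[r,c0:c1])
E
```

```text
side cols 298
158 118 119 117 113 90 47 47 44 48 47 47 47 49 47 50 49 47 50 49 63 77 110 111 111 108 110 114
168 208 208 207 208 195 106 81 80 82 80 84 84 86 86 87 84 85 82 80 91 125 117 116 116 116 118 119
170 208 207 209 202 163 86 92 92 92 91 87 86 85 84 86 92 90 88 89 98 127 116 117 109 96 90 81
174 208 209 208 209 208 209 200 134 85 85 99 101 106 102 97 90 99 137 114 116 116 115 116 117 119 116 115
178 206 207 207 207 206 206 207 201 160 93 103 104 105 100 96 90 89 84 84 84 85 85 84 83 85 84 85
180 208 208 209 208 207 209 209 207 194 117 103 102 102 98 102 111 91 86 85 84 85 85 84 85 83 85 86
182 209 209 209 208 208 207 208 208 193 109 99 103 107 110 111 90 83 85 84 84 85 83 85 87 84 83 85
184 194 116 114 115 111 113 112 111 101 90 101 103 107 113 113 95 84 85 87 83 83 85 86 85 85 84 87
186 195 112 113 112 114 111 113 109 88 100 114 119 123 123 112 101 85 85 86 85 84 86 86 85 87 86 86
187 115 114 114 113 115 114 114 110 95 99 102 104 103 110 108 100 85 83 85 84 86 87 84 85 85 87 85
195 113 115 112 113 113 114 113 114 117 134 145 109 127 111 100 95 129 144 122 115 114 115 114 115
[... 1242 characters left out ...]
1
202 214 212 215 212 213 212 213 214 213 212 198 163 123 96 85 79 94 129 177 206 213 214 212 212 213 213
208 213 213 213 213 201 178 155 138 118 85 70 66 70 69 79 107 133 138 135 157 187 209 214 213 214 213
209 212 214 212 209 187 156 136 127 113 84 66 67 69 67 76 100 123 123 112 134 172 203 213 216 214 212
210 214 213 213 203 178 142 115 114 117 99 79 72 74 78 89 103 114 106 97 118 156 190 210 214 212 210
216 214 215 211 184 132 95 104 126 134 133 128 125 124 121 118 114 111 102 87 65 81 132 170 180 181 180
220 213 214 208 189 142 84 51 47 48 53 55 54 53 47 51 54 52 48 46 41 67 116 157 175 177 178
224 179 179 178 178 169 146 118 97 78 65 61 56 54 56 58 61 62 65 66 72 87 111 130 135 136 150
```

send_rows(deltas=[[[-0.004, -0.002, 0.005], 0], [[-0.0062, -0.0038, 0.01], 0], [[-0.0062, -0.0038, 0.018], 0], [[-0.0062, -0.0038, 0.025], 0], [[-0.0062, -0.0038, 0.025], 0]])

```text
clock: 15.65
tool_pos: [0.4702, 0.0446, 0.2383]
orientation: [179.8, -0.0, -86.8]
force: [0.3, 0.1, -3.6]
opening: 0.0256
gripper_force: 30.0
```

send_rows(deltas=[[[0, 0, 0.0015], 0], [[0, 0, 0.003], 0], [[0, 0, 0.0045], 0], [[0, 0, 0.006], 0], [[0, 0, 0.006], 0]])

```text
clock: 16.07
tool_pos: [0.4711, 0.0444, 0.2355]
orientation: [-180.0, -0.0, -86.8]
force: [0.4, -0.8, 0.5]
opening: 0.026
gripper_force: 30.0
```

send_rows(deltas=[[[0, 0, 0.001], 0], [[0, 0, 0.002], 0], [[0, 0, 0.003], 0], [[0, 0, 0.003], 0], [[0, 0, 0.003], 0]])

```text
clock: 16.48
tool_pos: [0.4708, 0.0442, 0.2325]
orientation: [180.0, -0.0, -86.8]
force: [-0.2, -4.2, -2.1]
opening: 0.0261
gripper_force: 30.0
```

```bash
python3 -c "
from h import *
for i in range(3):
  o=ctrl.get_obs();print(o['tool_pos'],o['force'],o['moment']);ctrl.snapshot('scene')"
```

```text
[0.47075961 0.04417752 0.23252141] [-0.20271851 -4.24710712 -2.06748728] [-1.59205179  0.00572896  0.00197235]
[0.47076566 0.04424316 0.23251342] [-0.09110062 -4.06163665 -2.0476398 ] [-1.52741272  0.0669103  -0.04305918]
[0.47078259 0.04429229 0.23254749] [-0.24304813 -2.90277179 -3.49328655] [-1.53173253  0.04460904  0.0163346 ]
```

send_rows(deltas=[[[0.0015, 0.0008, 0.001], 0], [[0.003, 0.0016, 0.0018], 0], [[0.0043, 0.0022, 0.0025], 0], [[0.0043, 0.0022, 0.0025], 0], [[0.0043, 0.0022, 0.0025], 0]])

```text
clock: 17.05
tool_pos: [0.4699, 0.0416, 0.231]
orientation: [-179.9, 0.1, -86.8]
force: [0.6, 2.8, -3.9]
opening: 0.0256
gripper_force: 30.0
```

```bash
python3 - <<'E'
from h import *
T=[]
for n in("scene","side"):
    p=ctrl.snapshot(n); o=ctrl.get_obs();print(o['tool_pos'],o['force'],o['moment'])
    g=p["color"].astype(int).sum(2)//3; np.save(n+"_in.npy",p["color"])
    rows,c0,c1=((164,168,170,172,174,176,180,184,188,192,194,195,202,206,210),298,325) if n=="side" else ((196,198,200,202,204,206,208,209,210,216,220),296,322)
    print(n)
    for r in rows: print(r,*g[r,c0:c1])
E
```

```text
[0.46994316 0.04160647 0.23101193] [ 1.44159863  2.3513211  -3.59345369] [ 1.40783797 -0.67121502  0.02977413]
scene
196 220 212 179 125 64 27 31 53 74 85 83 77 75 78 82 83 81 92 134 186 214 221 217 199 162 118
198 220 219 197 147 90 61 53 44 47 50 53 57 59 65 69 70 69 85 136 188 215 219 217 215 206 187
200 218 218 209 174 116 77 65 67 67 69 67 69 68 70 66 67 89 129 177 208 217 219 219 219 220 218
202 217 219 218 211 195 163 126 88 68 66 68 67 67 68 76 110 163 203 217 219 218 217 217 218 217 218
204 217 218 219 219 220 218 199 158 108 79 77 78 77 78 99 146 197 217 220 220 217 218 219 217 218 217
206 218 218 217 219 218 216 206 179 137 98 76 73 75 74 84 119 153 175 193 212 218 219 218 218 218 216
208 218 219 218 217 209 186 161 145 126 101 88 78 78 75 71 83 98 116 132 163 195 213 218 218 219 218
209 218 219 218 213 192 162 139 131 123 111 101 92 86 81 77 76 79 91 105 140 178 210 218 219 218 217
210 216 218 218 208 181 147 119 119 125 120 111 106 98 86 79 79 74 78 91 121 158 195 216 220 217 215
216 219 219 216 190 136 95 108 130 138 137 130 130 129 125 120 108 96 84 72 63 83 136 176 18
[... 1004 characters left out ...]
116 112 116 114 114 110 94 102 104 102 102 101 99 92 96 85 85 86 87 85 86 86 87
192 111 115 114 113 115 113 114 114 114 113 98 93 105 106 107 115 104 84 86 86 86 87 86 86 88 86 87
194 113 116 116 116 114 115 115 115 114 109 86 98 107 109 109 120 115 115 115 115 115 113 116 117 115 115 115
195 114 115 112 114 114 115 116 115 109 103 110 101 107 109 111 119 128 145 124 114 115 115 116 116 115 117 116
202 210 211 211 203 155 79 95 106 123 126 144 145 154 172 153 155 157 169 137 151 143 122 161 178 200 211 210
206 210 211 212 209 192 70 78 83 84 82 73 79 91 81 78 81 86 89 89 91 78 76 97 128 163 189 210
210 211 209 210 211 195 92 70 77 83 76 78 83 85 83 78 87 85 86 90 79 77 82 122 182 182 182 168
```

send_rows(deltas=[[[0.001, 0.0008, 0.0008], 0], [[0.002, 0.0016, 0.0016], 0], [[0.0031, 0.0022, 0.0025], 0], [[0.0031, 0.0022, 0.0025], 0], [[0.0031, 0.0022, 0.0025], 0]])

```text
clock: 17.57
tool_pos: [0.4691, 0.0391, 0.2296]
orientation: [-179.8, 0.1, -86.7]
force: [3.3, 4.1, -0.9]
opening: 0.026
gripper_force: 30.0
```

```bash
python3 -c "
from h import *
o=ctrl.get_obs();print(o['tool_pos'],o['force'],o['moment'])"
```

```text
[0.46905615 0.03910755 0.2295721 ] [ 3.31579806  4.11039211 -0.93149235] [ 1.81022565 -1.45158735  0.01096108]
```

send_rows(deltas=[[[0, 0.0004, 0.0015], 0], [[0, 0.0006, 0.003], 0], [[0, 0.0006, 0.0045], 0], [[0, 0.0006, 0.006], 0], [[0, 0.0006, 0.0075], 0]])

```text
clock: 17.98
tool_pos: [0.4691, 0.039, 0.2244]
orientation: [-179.7, 0.0, -86.7]
force: [3.0, 4.0, 6.9]
opening: 0.0257
gripper_force: 30.0
```

```bash
python3 -c "
from h import *
o=ctrl.get_obs();print(o['tool_pos'],o['force'],o['moment'])"
```

```text
[0.46907711 0.03897477 0.22444668] [3.0323352 4.0060714 6.8955572] [ 1.39916017 -0.87362474  0.01139647]
```

send_rows(deltas=[[[-0.0003, -0.0003, 0.0015], 0], [[-0.0006, -0.0005, 0.003], 0], [[-0.0006, -0.0005, 0.0045], 0], [[-0.0006, -0.0005, 0.006], 0], [[-0.0006, -0.0005, 0.006], 0]])

```text
clock: 18.4
tool_pos: [0.4691, 0.0394, 0.2191]
orientation: [-179.8, 0.0, -86.7]
force: [3.1, 3.3, 2.2]
opening: 0.0259
gripper_force: 30.0
```

```bash
python3 -c "
from h import *
o=ctrl.get_obs();print(o['tool_pos'],o['force'],o['moment'])"
```

```text
[0.46908199 0.0394131  0.21910874] [3.07586534 3.30815187 2.21639909] [ 1.51818443 -1.38580078 -0.02048562]
```

send_rows(deltas=[[[-0.0003, -0.0003, 0.0015], 0], [[-0.0006, -0.0005, 0.003], 0], [[-0.0006, -0.0005, 0.0045], 0], [[-0.0006, -0.0005, 0.0065], 0], [[-0.0006, -0.0005, 0.0065], 0]])

```text
clock: 18.82
tool_pos: [0.4688, 0.0396, 0.2133]
orientation: [-179.9, 0.0, -86.8]
force: [3.1, 2.7, 2.6]
opening: 0.0258
gripper_force: 30.0
```

```bash
python3 -c "
from h import *
o=ctrl.get_obs();print(o['tool_pos'],o['force'],o['moment'])"
```

```text
[0.46878691 0.03955061 0.21327301] [3.08633228 2.68413773 2.57687405] [ 1.00420336 -1.46972778  0.05498632]
```

send_rows(deltas=[[[-0.0003, -0.0005, 0.001], 0], [[-0.0003, -0.001, 0.002], 0], [[-0.0003, -0.001, 0.003], 0], [[-0.0003, -0.001, 0.004], 0], [[-0.0003, -0.001, 0.0045], 0]])

```text
clock: 19.23
tool_pos: [0.469, 0.0396, 0.2097]
orientation: [-180.0, -0.0, -86.8]
force: [0.0, 2.4, 12.0]
opening: 0.0261
gripper_force: 30.0
```

```bash
python3 -c "
from h import *
o=ctrl.get_obs();print(o['tool_pos'],o['force'],o['moment'])"
```

```text
[0.46898609 0.03959279 0.20970506] [ 0.02463854  2.449089   11.95673067] [ 0.9766712   0.43750501 -0.03006592]
```

send_rows(deltas=[[[0, 0, 0.0004], 0], [[0, 0, 0.0008], 0], [[0, 0, 0.0012], 0], [[0, 0, 0.0012], 0], [[0, 0, 0.0012], 0]])

```text
clock: 19.65
tool_pos: [0.469, 0.0396, 0.2096]
orientation: [-180.0, -0.0, -86.7]
force: [-2.8, 3.3, 16.8]
opening: 0.0261
gripper_force: 30.0
```

```bash
python3 - <<'E'
from h import *
o=ctrl.get_obs();print(o['tool_pos'],o['force'],o['moment'])
p=ctrl.snapshot("side"); g=p["color"].astype(int).sum(2)//3; h=np.load("side_in.npy").astype(int).sum(2)//3
for r in range(184,222): print(r,g[r,306:318:2],h[r,306:318:2])
E
```

```text
[0.46898937 0.03961336 0.20955408] [-2.80145588  3.27154285 16.75983046] [ 0.92791535  1.25480969 -0.02427836]
184 [51 51 51 51 50 54] [99 90 89 94 90 91]
185 [51 51 52 53 52 49] [109  78  99 100  94 124]
186 [53 54 51 53 54 63] [112  84 101 106  95  94]
187 [81 77 82 83 88 82] [111  95  94  93  91 130]
188 [80 84 98 94 88 81] [114  94 104 102  99  96]
189 [82 87 87 88 86 86] [113  90 101 103  95  84]
190 [87 89 94 97 91 86] [114  90 107 106  98  86]
191 [95 93 88 85 91 92] [115 102 106 105 117  84]
192 [93 94 94 94 94 97] [114  98 105 107 104  86]
193 [87 93 96 94 94 89] [115  99 104 106 107  93]
194 [ 99  90  97  94  91 112] [114  86 107 109 115 115]
195 [ 86  87 105 105  90 150] [109 110 107 111 128 124]
196 [ 80  89  92  97  88 138] [120  95 106 122 147 172]
197 [ 88  98 104  99 107 140] [113  93 131 139 124 178]
198 [ 81  96  95 102 105 120] [ 87  95 141 143 140 122]
199 [ 86  90  96 106 114 156] [ 83  97 108 124 109 114]
200 [101  95  94 156 167 166] [ 85  95 102 103 111 122]
201 [101 105 113 132 142 133] [139  94 102 106 121 152]
202 [ 92 103 105 107 103  92] [123 144 154 153 
[... 282 characters left out ...]
6 85 79 93 94]
209 [79 79 87 80 86 86] [81 80 88 78 85 85]
210 [82 80 84 80 85 91] [83 78 85 78 85 90]
211 [80 79 86 82 91 91] [76 77 85 81 85 89]
212 [102  90  95  90 128 166] [77 80 84 73 86 90]
213 [105 110 111 117 141 134] [ 85  80  84  78  88 105]
214 [105  96  98  96 101 116] [102  92  87  91 163 170]
215 [ 88  95  92  98  97 110] [103 108 108 125 142 159]
216 [ 89  95 103 104  99 102] [ 92  94 101 104  94  97]
217 [ 92  97 102 104  98 139] [ 89  95  98 112  97  89]
218 [ 95  94 102 103 104 155] [ 94  92 102 102  94 154]
219 [ 98  97  90  95 102 118] [ 97  97  90  95  98 117]
220 [ 99  99 103 106 107 108] [ 98  98 105 104 103 111]
221 [ 96 100 105 106 106 110] [ 96  98 103 105 106 108]
```

The sleeve's bands moved up about 2 px, so it has sprung forward and the plug is home at about 20 N. Easing off and letting go.

send_rows(deltas=[[[0, 0, -0.001], 0], [[0, 0, -0.002], 0], [[0, 0, -0.003], 0], [[0, 0, -0.003], 0], [[0, 0, -0.003], 0]])

```text
clock: 20.12
tool_pos: [0.4689, 0.0396, 0.2106]
orientation: [180.0, -0.0, -86.8]
force: [1.8, 1.1, 4.3]
opening: 0.0257
gripper_force: 30.0
```

send_rows(deltas=[[[0, 0, 0], 0], [[0, 0, 0], 0], [[0, 0, 0], 0], [[0, 0, 0], 0], [[0, 0, 0], 0]], gripper=0.8)

```text
clock: 20.53
tool_pos: [0.4684, 0.0394, 0.2102]
orientation: [179.9, -0.0, -86.8]
force: [0.2, -0.4, -0.1]
opening: 0.0535
gripper_force: 0.0
```

send_rows(deltas=[[[0, 0, -0.02], 0], [[0, 0, -0.06], 0], [[0, 0, -0.1], 0], [[0, 0, -0.14], 0], [[0, 0, -0.14], 0]])

```text
clock: 20.95
tool_pos: [0.4711, 0.0401, 0.3289]
orientation: [-179.5, 0.1, -86.7]
force: [1.3, 0.4, 0.4]
opening: 0.0699
gripper_force: 0.0
```

```bash
python3 - <<'E'
from h import *
o=ctrl.get_obs();print(o['tool_pos'],o['force'],o['clock'])
T=[]
for n,x,y in(("scene",308,200),("side",311,185)):
    p=ctrl.snapshot(n); T.append(cv2.resize(p["color"][y-50:y+50,x-40:x+40],None,fx=5,fy=5,interpolation=2))
    if n=="side":
        T.append(cv2.resize(p["color"][300:380,250:365],None,fx=2,fy=2)); print([np.array(l["xy"])*[640,400] for l in ctrl.cut_out(p,"blank")])
        g=p["color"].astype(int).sum(2)//3; print(g[196:218,316],g[196:218,314])
d=T.pop(); d=np.vstack([d,np.zeros((500-160,230,3),np.uint8)]); 
im=np.hstack([T[0],T[1]]); im[:112,639:]=d[:160:1][:112,:161] if False else im[:112,639:]
cv2.imwrite("pics/fin.png",im[:,:,::-1])
E
```

```text
[0.4710939  0.04006761 0.32887209] [1.33775942 0.394034   0.42443215] 20.95
[array([301.696, 333.32 ])]
[133 175 121 151 163 132  92  87  90  82  91  90  92  88  87  91 165 132
 110 108 102 138] [102  94 128 114 166 138 100  90  88  83  86  89  88  81  83  90 128 139
  97  96  97  96]
```

View pics/fin.png

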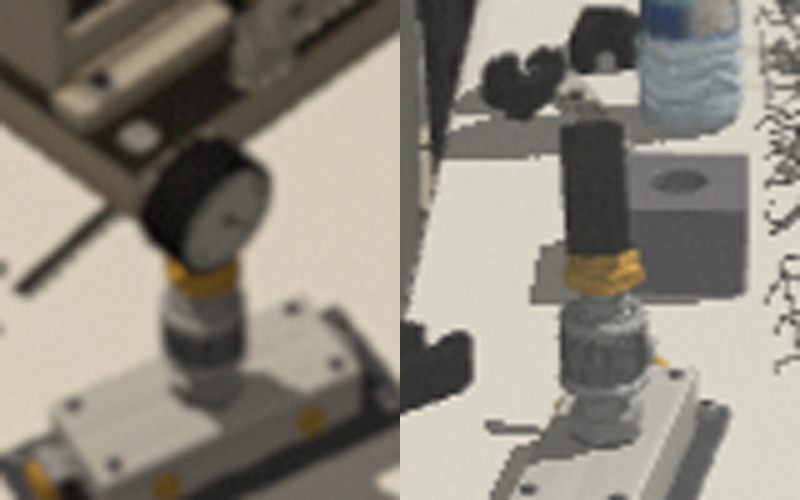

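Both views show the gauge seated, the sleeve up and the arm clear. It leans slightly, so I'll put a number on that.

```bash
python3 - <<'E'
from h import *
from scipy.optimize import least_squares
P=[ctrl.snapshot(n) for n in("scene","side","wrist")]
print(ctrl.get_obs()['tool_pos'])
H=[]
t=np.linspace(0,2*np.pi,24,endpoint=False);D=np.array([np.cos(t),np.sin(t)])
for p in P[:2]:
    L=ctrl.cut_out(p,"gauge")
    for l in L[:3]:
        ys,xs=np.nonzero(l["pixels"]); print(round(l["conf"],2),xs.min(),xs.max(),ys.min(),ys.max())
    k=[l for l in L if abs(l["xy"][0]*640-308)<12][0]; ys,xs=np.nonzero(k["pixels"]); print(xs.mean(),ys.mean())
    # dark case only
    g=p["color"].astype(int); m=k["pixels"]
    H.append((xs,ys))
for p in P[:2]: print(proj(p,[[.468,.0395,.162],[.468,.0395,.104],[.468,.0395,.12]]).round(1).tolist())
p=P[2]; L=ctrl.cut_out(p,"gauge")
for l in L[:1]:
    ys,xs=np.nonzero(l["pixels"]); print("wrist",l["conf"],xs.min(),xs.max(),ys.min(),ys.max())
a=np.linspace(0,2*np.pi,90)
def ex(x,y,z=.162):
    psi=np.radians(4);Q=[]
    for s in(-.013,.013):
        c=.028*np.cos(a);Q.append(np.c_[x+s*np.cos(psi)-c*np.sin(psi),y+s*np.sin(psi)+c*np.cos(psi),z+.028*np.sin(a)])
    q=proj(p,np.vstack(Q)); return q.min(0).round(1),q.max(0).round(1)
for x,y in((.468,.0395),(.465,.0395),(.468,.035)): print(x,y,*ex(x,y))
g=P[1]["color"].astype(int).sum(2)//3
for r in(160,165,170,175,180,185,188,197,205): print(r,*g[r,300:322])
E
```

```text
[0.46828288 0.0394847  0.32138656]
0.58 355 390 182 215
0.56 296 322 177 210
0.54 287 318 280 305
308.94003241491083 192.11021069692057
0.85 272 329 268 293
0.66 303 319 159 197
310.21499013806704 177.8086785009862
[[306.0, 190.4], [306.8, 208.6], [306.6, 203.7]]
[[310.1, 172.3], [310.6, 196.4], [310.5, 189.9]]
wrist 0.86 347 393 0 13
0.468 0.0395 [298.7 155.2] [338.8 232.9]
0.465 0.0395 [303.3 155.5] [343.4 233.1]
0.468 0.035 [299. 149.] [339.3 227. ]
160 111 111 104 61 56 53 52 52 58 54 52 53 52 53 58 78 117 112 112 111 111 110
165 111 111 106 58 49 53 54 55 59 53 54 55 53 54 57 66 103 145 150 164 165 164
170 209 207 196 112 53 53 52 52 54 50 53 53 55 52 52 66 93 117 118 116 116 110
175 209 208 198 148 51 51 52 50 50 49 51 50 52 51 52 58 82 116 118 117 118 119
180 207 207 207 190 53 52 52 55 50 54 51 50 52 52 53 53 63 88 84 85 83 87
185 114 114 113 107 73 51 51 55 49 50 51 50 51 54 60 81 103 140 106 84 87 85
188 113 111 114 110 87 82 83 84 84 87 86 90 85 86 97 125 142 158 140 103 84 87
197 208 207 192 92 84 82 85 82 91 99 102 103 101 99 97 119 174 115 148 160 169 208
205 208 208 191 69 74 81 81 84 77 78 83 81 74 80 84 81 81 83 78 75 96 139
```

The lean is about 0.07 rad, under the 0.2 limit. Handing in.

```bash
python3 -c "
from plant import ctrl
print(ctrl.close_job())"
```

```text
the job is handed in; nothing more can be done
None
```

The job is handed in, with no verdict returned: the blanking plug stands in the dish, and the gauge is home in the coupler with the sleeve sprung up. The gauge has been let go and leans about 0.07 rad (limit 0.2).

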